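# Clamp a slide in the bench press with one turn of its hand wheel

## Task

Push the slide tray of the press fully home with your fingertips, and only then push the hand wheel clockwise (seen from above) by its upright handle through exactly one full turn, so that the handle comes back to where it stood. Only push, gently: do not grip the handle or lift anything, and leave the loose things around the press where they are.

Things in the scene. Friction and masses are not known exactly. Their poses are not given: they have to be found in the camera images.
- slide_press: bench press for mounted slides, fixed to the worktop: base plate 160 mm (x) by 280 mm (y), 14 mm high. Origin: centre of its underside on the worktop (z = 0); x points to its back, y to its left, z up (seen from the robot; it may be yawed up to 0.3 rad). The C-shaped press head, 99 mm high, with the press foot (its guide rod stands up to 114 mm) is on the left, the hand wheel on the right, the slide tray comes out at the front left.
- tray_plate (a point): centre of the front face of the upright push plate at the front end of the slide tray. The plate is 50 mm wide (along the press's y), 8 mm thick, and stands from 16 to 62 mm above the worktop; this point is 42 mm up. The tray with its glass slide runs in straight guides along the press's x axis (+x is in).
- slide_tray (a joint): travel of the slide tray, m: 0 pulled out, 0.045 fully home against its stop (slide under the press foot). It starts between 0 and 0.015, slides with about 1.5 N of friction and stays where it is left.
- wheel_axis (a point): point on the upright axis of the hand wheel, 90 mm above the worktop (height of the rim's top is 88 mm, of the hub 89 mm). The wheel lies flat, 122 mm over its rim, three spokes.
- press_wheel (a joint): angle of the hand wheel, rad, growing as it turns clockwise seen from above. It starts anywhere between 0 and 1.6, so one full turn ends at the starting value + 6.283; stops at -0.05 and 8.8. At 0 the handle is straight in front of the axis (press's -x), at 1.57 to the left of it (press's +y). It turns with about 0.09 N m of friction (under 2 N at the handle) and stays where it is left. Each clockwise turn lowers the press foot by 5 mm.
- handle_mid (a point): mid-height of the wheel's only handle, an upright black grip on the rim at the end of a spoke, 55 mm from the wheel axis: 20 mm in diameter, from 90 to 137 mm above the worktop; this point is 116 mm up. The grip spins freely on its own pin.
- crank_handle: the same handle grip as a body; origin at its foot, 90 mm up. Its own yaw means nothing as it spins freely.
- sample_cup: lidded plastic sample cup, 61 mm wide, 68 mm tall, beside the left end of the press; loose, to be left where it is; origin at the centre of its underside.
- coverslips: small white square box of cover glasses, 34x34x20 mm, in front of the press; loose, to be left where it is; origin at the centre of its underside.
- dropper_oil: small dark dropper bottle, 23 mm wide, 58 mm tall, in front of the press below the wheel; loose, to be left where it is; origin at the centre of its underside.
- tally_counter: round hand tally counter, 54x45x18 mm, behind the press; loose, to be left where it is; origin at the centre of its underside.

How it is judged:
By the outcome, as a careful person would: the job done as asked, in the order asked, and still so for the second after the job is handed in, with the robot touching nothing.
It also fails if it takes over 64 s, if anything falls off the work surface, if the arm or the gripper's body presses on something with over 40 N, if the wrist force passes 120 N, or if a joint passes its speed limit or range.

## Robot

A 6-joint arm with a two-finger parallel gripper is mounted at the origin on a cart in front of the work surface, level with it; the furniture and walls round the work are solid. World frame = base frame: x ahead of the robot, y to its left, z up, the work surface at z = 0. Lengths are in m, angles in rad, forces in N, time in s.
With the tool pointing down it reaches from about 0.35 to 0.975 m from the base axis. Payload 4.9 kg.
Tool frame: the origin (TCP) lies between the finger pads; the fingertips stand 19 mm ahead of it and the grasp point (between the pads) is the TCP; z points along the fingers, y is the line along which they close (so a half turn about z gives the same grasp; the last joint's range is limited). The gripper opens to 85 mm and grips with 20 to 120 N. Pads are 22 mm wide; open, the fingers measure 114 mm over their backs; the gripper's body (76 mm by 85 mm) begins 54 mm behind the grasp point. The pads swing forward as they close: fully open they stand 13 mm farther back than shut.
Start: joints at [-1.408, 0.053, 1.613, -0, 1.476, -0.119], TCP at [0.174, -0.6, 0.25] pointing down, gripper open.
Joint ranges: [-3.01, 3.01], [-1.01, 2.22], [0.06, 2.58], [-1.02, 4.17], [0.09, 2.62], [-3.14, 3.14]. Speed limits (rad/s): [2.57, 2.57, 3.14, 3.14, 3.14, 3.14].

## Interface

Orientations are given as a rotation vector (axis times angle).
In Python, from station import ctrl gives the robot as it stands. The module is installed in compiled form; this text tells all that it offers.
- The arm moves only by the tool servo_tool, never from a script. Its argument "increments" is a list that holds one entry, the list of rows, each a list of 5 numbers: the finger opening in cm, from 0 to 8.54, then the shift along the tool's x, y, z in cm, then the turn about the tool's z in degrees. A call has 1 to 5 rows; each row is the pose to reach, as a shift and turn from the pose commanded when the call began, along the tool's axes at that moment; what a row does not reach only later rows make up. A row lasts 1/10 s, in which the tool goes at most 50 mm and 8.59 degrees, less where a joint would pass 70% of its speed; a pose out of reach is approached as far as the arm can. A call with a gripper value outside its range is refused whole. The fingers move at their own pace and stop on an object; "newtons" is the grip in N (left out, the last holds). Time passes only in rows, so rows that repeat a pose let the fingers close. It gives the time, the measured TCP pose, the force, the opening and the grip force at its end, in the units of the state.
- ctrl.get_obs(): the state, without advancing time (a new reading comes with each control period).
- ctrl.get_image(name): name is "scene" or "top"; returns a dict with "img" (480x640x3 uint8, red, green, blue), "fx", "fy", "cx", "cy" (pixels), "rvec" (rotation vector, rad) and "tvec" (3), from world to camera coordinates, as OpenCV has them. Camera axes: x right, y down, z forward; pixel columns grow to the right and rows downward; lengths in m; the calibration is good to about 2 mm. A picture is of the moment at which its call begins. There is no depth.
- ctrl.finish_job(): hands the job in; it is judged then, once.
The state is a dict: "t": time; "q": joint angles; "dq": joint speeds; "effort": joint torques, N m; "tool_pos": TCP position; "tool_rot": TCP orientation; "contact_force": force on the tool from outside, world axes, zero at the start; "wrist_torque": the same for the moment, N m; "opening": finger opening in m; "grip_force": force on a finger pad.
Only numpy, scipy, OpenCV 4.12 (cv2) and the standard library are available. Lean on these libraries where they do the work, as an engineer would, in place of code of your own. Each camera call takes 0.05 s, during which the arm holds its last target. There are 200 camera calls.

## Working session

There is one attempt and no reset: what is moved stays moved. The work goes in short steps, Python scripts to look and compute and a tool call to move; the robot and the scene stay as the last step left them, time stands still between calls to the robot, and variables do not carry over. Pictures are saved under pics/ and viewed, at most 10 in all, crops included, and the job is handed in when it is done.

Besides the shell and the picture viewer there is one more tool, called in YAML: its name, and indented under it one key for each argument. servo_tool: Moves the arm, as the interface text tells. Its arguments: {"type":"object","properties":{"increments":{"type":"array"},"newtons":{"type":"number"}},"required":["increments"]}

```bash
mkdir -p pics; cat > h.py <<'E'
import numpy as np, cv2
from station import ctrl
def cam(n):
    d=ctrl.get_image(n); d['R']=cv2.Rodrigues(np.array(d['rvec'],float))[0]; d['t']=np.array(d['tvec'],float).ravel(); return d
def ray(d,u,v,z):
    r=d['R'].T@np.array([(u-d['cx'])/d['fx'],(v-d['cy'])/d['fy'],1.]); c=-d['R'].T@d['t']
    return c+r*(z-c[2])/r[2]
def proj(d,p):
    q=d['R']@np.array(p,float)+d['t']; return np.array([d['fx']*q[0]/q[2]+d['cx'],d['fy']*q[1]/q[2]+d['cy']])
E
python3 - <<'E'
from h import *
for n in('scene','top'):
    d=cam(n); cv2.imwrite(f'pics/{n}0.png',d['img'][...,::-1]); np.save(f'{n}0.npy',d,allow_pickle=True)
    print(n,d['fx'],d['cx'],d['cy'],-d['R'].T@d['t'],d['R'])
o=ctrl.get_obs();print(o)
E
```

```text
scene 604.0764165562857 317.33813352051385 242.56935670073244 [ 0.19636042 -0.44959676  0.72480081] [[ 0.82709546 -0.56170088  0.02013035]
 [-0.35784841 -0.55386847 -0.75178071]
 [ 0.43342545  0.61459079 -0.65910586]]
top 455.5970851094903 318.4608743031606 239.29967160706346 [0.43699455 0.11708503 0.92811394] [[-0.02177681 -0.99969716 -0.01146104]
 [-0.98639867  0.02335243 -0.16270317]
 [ 0.16292154  0.007762   -0.9866085 ]]
{'t': 0.1, 'q': array([-1.40802207e+00,  5.32784537e-02,  1.61417883e+00,  3.40356548e-05,
        1.47599431e+00, -1.19008875e-01]), 'dq': array([-0.00037544, -0.00197584, -0.00294827,  0.00114235,  0.00029563,
        0.00103729]), 'effort': array([-1.50898554e-04, -3.94906211e+01, -3.71364284e+01, -2.01501416e-04,
        3.92839414e-03, -8.85231941e-06]), 'tool_pos': array([ 0.17370933, -0.59981783,  0.24918038]), 'tool_rot': array([-3.10862312e+00, -4.40894840e-01,  1.06807984e-05]), 'contact_force': array([-0.06094507,  0.05771972,  0.41306798]), 'wrist_torque': array([0.00748567, 0.02549768, 0.03827288]), 'grip_force': 0.0, 'opening': 0.08555939787663704}
```

View pics/scene0.png

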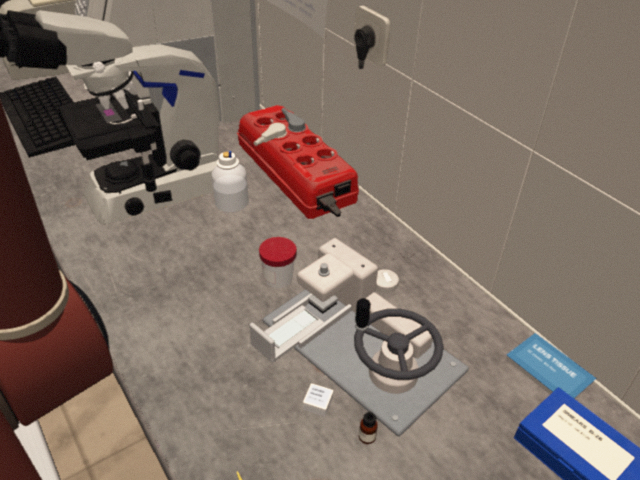

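View pics/top0.png

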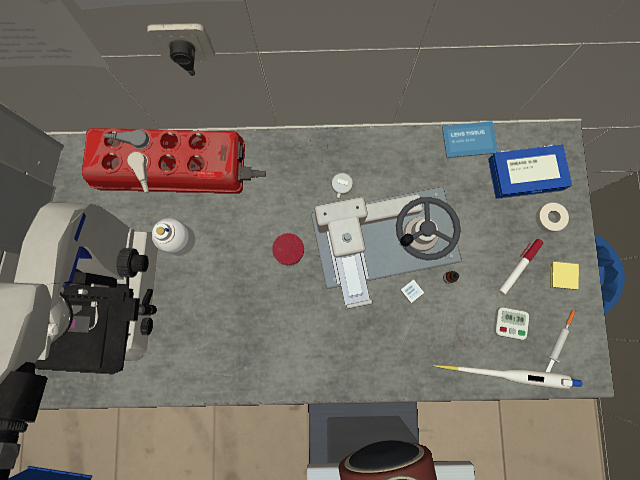

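The scene view shows the press with its wheel hub at about (398,343), handle top at (363,303) and tray plate at about (265,338). In the top view the wheel is at (428,228), the handle at (406,240), the tray plate at (357,303), the cover-glass box at (412,291) and the dropper at (451,277).

```bash
python3 - <<'E'
from h import *
T=np.load('top0.npy',allow_pickle=True).item();S=np.load('scene0.npy',allow_pickle=True).item()
for d,n,(x0,y0,x1,y1) in((T,'top',(300,180,470,315)),(S,'scene',(240,230,480,450))):
    g=d['img'].max(2); m=(g<75).astype(np.uint8); w=np.zeros_like(m); w[y0:y1,x0:x1]=m[y0:y1,x0:x1]
    cs,_=cv2.findContours(w,cv2.RETR_EXTERNAL,cv2.CHAIN_APPROX_NONE)
    for c in cs:
        if len(c)>20:
            print(n,len(c),cv2.boundingRect(c)); 
            if len(c)>100:
                p=np.array([ray(d,u,v,.082)[:2] for u,v in c[:,0]]).astype(np.float32); print(cv2.fitEllipse(p))
    mm=(g<25).astype(np.uint8);w[:]=0;w[y0:y1,x0:x1]=mm[y0:y1,x0:x1]
    k,l,s,c=cv2.connectedComponentsWithStats(w)
    for i in range(1,k):
        if s[i,4]>15: print(' black',s[i],c[i])
a=cv2.resize(T['img'][180:315,300:470],None,fx=4.4,fy=4.4,interpolation=cv2.INTER_CUBIC)
cv2.imwrite('pics/tc.png',a[...,::-1])
a=cv2.resize(S['img'][230:430,240:480],None,fx=3,fy=3,interpolation=cv2.INTER_CUBIC)
cv2.imwrite('pics/sc.png',a[...,::-1])
E
```

```text
top 27 (449, 271, 10, 10)
top 29 (446, 271, 7, 12)
top 769 (396, 197, 65, 63)
((0.5941524505615234, -0.08217891305685043), (0.10857383906841278, 0.110471710562706), 33.08156204223633)
 black [400 234  13  13  77] [405.5974026  240.19480519]
scene 86 (360, 411, 17, 23)
scene 248 (355, 331, 88, 49)
((0.5979562401771545, -0.07835383713245392), (0.11749472469091415, 0.12183912843465805), 130.80545043945312)
scene 174 (360, 330, 48, 42)
((0.5499231815338135, -0.08076030015945435), (0.0812702551484108, 0.08381392806768417), 72.00542449951172)
scene 56 (309, 301, 28, 12)
scene 310 (355, 298, 83, 58)
((0.6124404072761536, -0.05577161908149719), (0.05573908984661102, 0.12378039956092834), 23.647674560546875)
 black [356 300  13  27 285] [362.24210526 313.37192982]
 black [367 414   6   6  26] [369.46153846 416.42307692]
 black [364 420  11   7  37] [368.51351351 423.45945946]
```

View pics/tc.png

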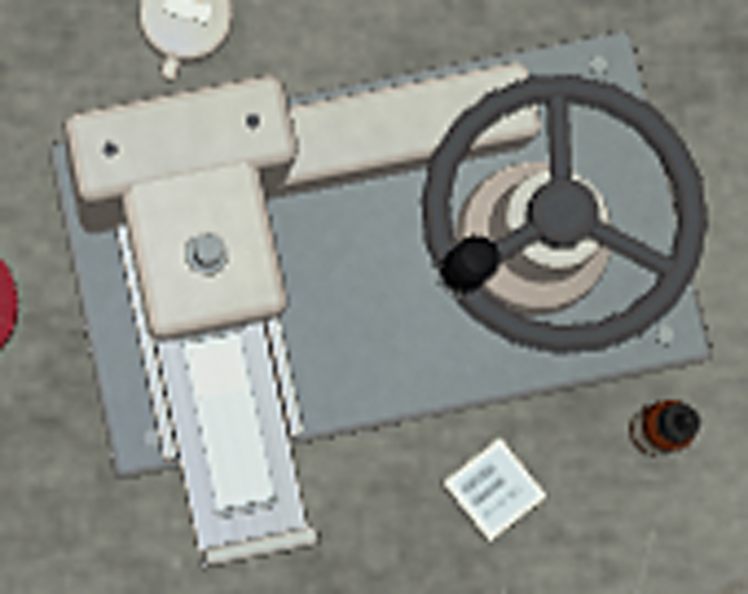

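View pics/sc.png

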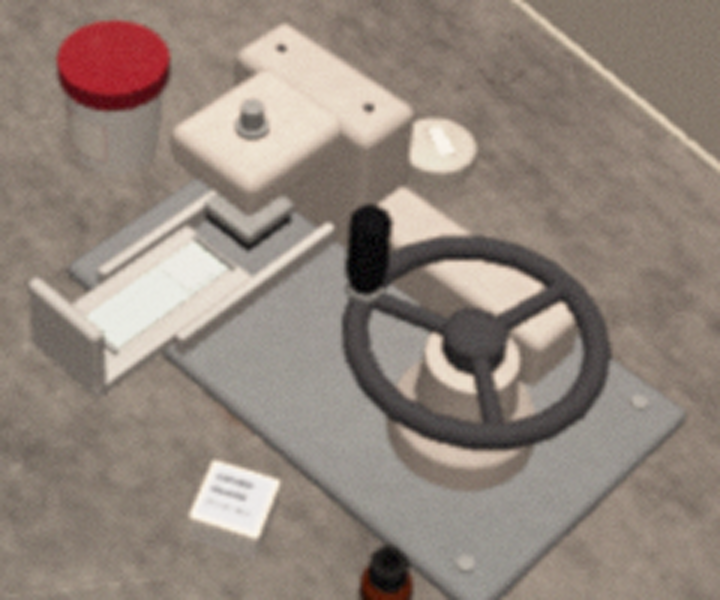

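The enlarged crops show the hub at (563,210) in the top crop, the handle top at (470,263), the front edge of the tray plate from (206,562) to (316,540), and the base corners. The handle is front-left of the axis.

```bash
python3 - <<'E'
from h import *
T=np.load('top0.npy',allow_pickle=True).item();S=np.load('scene0.npy',allow_pickle=True).item()
t=lambda u,v,z:ray(T,300+u/4.4-.4,180+v/4.4-.4,z)[:2]
s=lambda u,v,z:ray(S,240+u/3-.3,230+v/3-.3,z)[:2]
B=[t(57,143,.014),t(628,32,.014),t(712,358,.014),t(118,474,.014)]
print('corners',B); print('sides',[np.linalg.norm(B[i]-B[(i+1)%4]) for i in range(4)],'ctr',np.mean(B,0))
y=B[0]-B[1]+B[3]-B[2]; yaw=np.arctan2(-y[0],y[1]);x=B[0]-B[3]+B[1]-B[2];print('yaw',yaw,np.arctan2(x[1],x[0]))
print('hub',t(563,210,.089),s(474,336,.089)); h=[t(470,263,.135),ray(T,405.6,240.2,.130)[:2],s(370,212,.137)]
print('handle',h)
print('plate front',t(206,562,.062),t(316,540,.062),s(30,283,.062),s(104,342,.062))
print('cs',t(495,490,.02),'drop',t(678,422,.058), s(390,560,.058))
def tri(a,b):
    A=[];r=[]
    for d,(u,v) in((T,a),(S,b)):
        q=d['R'].T@np.array([(u-d['cx'])/d['fx'],(v-d['cy'])/d['fy'],1]);q/=np.linalg.norm(q);c=-d['R'].T@d['t']
        P=np.eye(3)-np.outer(q,q);A.append(P);r.append(P@c)
    return np.linalg.solve(sum(A),sum(r))
print('tri hub',tri((427.6,227.3),(397.7,341.7)),'handle top',tri((406.4,239.4),(363,300.4)))
E
```

```text
corners [array([0.64484616, 0.1351735 ]), array([ 0.69165515, -0.13400869]), array([ 0.53700747, -0.16212326]), array([0.49031223, 0.11049601])]
sides [np.float64(0.2732217635537061), np.float64(0.1571824898920074), np.float64(0.2765894285945613), np.float64(0.15649189055140267)] ctr [ 0.59095525 -0.01261561]
yaw 0.17089685046910022 0.1691167917088719
hub [ 0.59341364 -0.08073546] [ 0.59158256 -0.08352903]
handle [array([ 0.56416836, -0.03148455]), array([ 0.56352087, -0.0308968 ]), array([ 0.56841488, -0.03132862])]
plate front [0.4492386  0.07419342] [0.45750737 0.02690405] [0.45058427 0.07421077] [0.46158369 0.02392605]
cs [ 0.47899196 -0.05874636] drop [ 0.50471809 -0.132002  ] [ 0.50330428 -0.13930471]
tri hub [ 0.59395521 -0.08155848  0.08548147] handle top [ 0.56538108 -0.03180194  0.13846884]
```

servo_tool:
  increments:
    - [[0,2.7,-3.7,0.6,0],[0,5.5,-7.4,1.2,0],[0,8.2,-11,1.8,0],[0,11,-14.7,2.4,0],[0,13.7,-18.4,3,0]]
  newtons: 20

```text
t: 0.6
tool_pos: [0.2545, -0.3835, 0.2194]
tool_rot: [-3.11, -0.44, -0.0]
contact_force: [1.3, 0.1, 0.1]
opening: 0.012
grip_force: 0.0
```

servo_tool:
  increments:
    - [[0,2.7,-3.7,0.6,0],[0,5.5,-7.4,1.2,0],[0,8.2,-11,1.8,0],[0,11,-14.7,2.4,0],[0,13.7,-18.4,3,0]]

```text
t: 1.1
tool_pos: [0.3347, -0.1688, 0.1897]
tool_rot: [3.111, 0.44, 0.0]
contact_force: [1.1, 0.1, 0.0]
opening: -0.0001
grip_force: 0.0
```

servo_tool:
  increments:
    - [[0,2.7,-3.7,0.6,0],[0,5.5,-7.4,1.2,0],[0,8.2,-11,1.8,0],[0,11,-14.7,2.4,0],[0,13.7,-18.4,3,0]]

```text
t: 1.6
tool_pos: [0.4152, 0.0463, 0.1599]
tool_rot: [3.11, 0.442, 0.001]
contact_force: [0.7, 0.3, -0.0]
opening: 0.0002
grip_force: 0.0
```

servo_tool:
  increments:
    - [[0,0,0,0,-8.5],[0,0,0,0,-17],[0,0,0,0,-25.5],[0,0,0,0,-34],[0,0,0,0,-42.5]]

```text
t: 2.1
tool_pos: [0.4147, 0.0444, 0.1598]
tool_rot: [-2.734, -1.547, 0.001]
contact_force: [-0.4, 0.1, 0.7]
opening: 0.0
grip_force: 0.0
```

servo_tool:
  increments:
    - [[0,0,0,0,-8.5],[0,0,0,0,-17],[0,0,0,0,-25.5],[0,0,0,0,-34],[0,0,0,0,-42.5]]

```text
t: 2.6
tool_pos: [0.4147, 0.0442, 0.1598]
tool_rot: [-1.987, -2.432, 0.001]
contact_force: [-0.6, 0.1, 0.2]
opening: -0.0001
grip_force: 0.0
```

servo_tool:
  increments:
    - [[0,0,0,0,-8.5],[0,0,0,0,-17],[0,0,0,0,-25.5],[0,0,0,0,-34],[0,0,0,0,-42.5]]

```text
t: 3.1
tool_pos: [0.4147, 0.0442, 0.1598]
tool_rot: [-0.971, -2.987, 0.0]
contact_force: [0.0, 0.8, -0.4]
opening: -0.0003
grip_force: 0.0
```

servo_tool:
  increments:
    - [[0,0,0,0,-8.5],[0,0,0,0,-17],[0,0,0,0,-25.5],[0,0,0,0,-34],[0,0,0,0,-42.5]]

```text
t: 3.6
tool_pos: [0.4147, 0.0442, 0.1598]
tool_rot: [0.178, -3.136, -0.0]
contact_force: [0.7, -0.2, -0.1]
opening: 0.0001
grip_force: 0.0
```

```bash
cat >> h.py <<'E'
YAW=.17; A=np.array([.593,-.082]); X=np.array([np.cos(YAW),np.sin(YAW)]); Y=np.array([-X[1],X[0]])
def pose():
    o=ctrl.get_obs(); R=cv2.Rodrigues(np.array(o['tool_rot']))[0]; return o,R,np.array(o['tool_pos']),np.arctan2(R[1,0],R[0,0])
def go(p,yaw):
    o,R,p0,y0=pose(); d=R.T@(np.array(p)-p0)*100; t=np.degrees((y0-yaw+np.pi)%(2*np.pi)-np.pi)
    return np.round(d,2),round(t,1)
E
python3 - <<'E'
from h import *
o,R,p,y=pose();print(p,y,o['q'],o['contact_force'],o['opening'],R[:,2])
P=np.array([.4545,.050])
for d in(.04,.012):print(go([*(P-X*d),.057],YAW+np.pi))
E
```

```text
[0.41471308 0.04420026 0.15982391] -3.0282440107927244 [-7.26590466e-02 -4.11262456e-01  2.17095504e+00 -3.99144892e-05
  1.38270770e+00 -1.75679649e+00] [ 0.65201149 -0.17122203 -0.12943769] 0.000141512758461636 [-8.08340697e-04  1.95225756e-05 -9.99999673e-01]
(array([-0.03, -0.1 , 10.28]), np.float64(-3.2))
(array([-2.83,  0.06, 10.28]), np.float64(-3.2))
```

servo_tool:
  increments:
    - [[0,0,0,3,-3.2],[0,0,0,6,-3.2],[0,0,0,9,-3.2],[0,0,0,10.3,-3.2],[0,0,0,10.3,-3.2]]

```text
t: 4.1
tool_pos: [0.4131, 0.0443, 0.0551]
tool_rot: [0.255, -3.126, -0.001]
contact_force: [-0.1, 0.4, 0.1]
opening: -0.0004
grip_force: 0.0
```

servo_tool:
  increments:
    - [[0,-0.6,0,0,0],[0,-1.2,0,0,0],[0,-1.8,0,0,0],[0,-2.4,0,0,0],[0,-3,0,0,0]]

```text
t: 4.6
tool_pos: [0.4454, 0.0491, 0.0579]
tool_rot: [-0.256, 3.131, -0.0]
contact_force: [-2.3, -0.1, 0.6]
opening: 0.0001
grip_force: 0.9
```

servo_tool:
  increments:
    - [[0,-0.4,0,0,0],[0,-0.8,0,0,0],[0,-1.2,0,0,0],[0,-1.6,0,0,0],[0,-2,0,0,0]]

```text
t: 5.1
tool_pos: [0.4645, 0.0525, 0.0572]
tool_rot: [0.256, -3.131, -0.001]
contact_force: [-2.6, 0.4, 0.1]
opening: -0.0001
grip_force: 0.8
```

servo_tool:
  increments:
    - [[0,-0.2,0,0,0],[0,-0.4,0,0,0],[0,-0.6,0,0,0],[0,-0.8,0,0,0],[0,-0.8,0,0,0]]

```text
t: 5.6
tool_pos: [0.4726, 0.0536, 0.0573]
tool_rot: [-0.256, 3.131, -0.0]
contact_force: [-0.3, -0.6, 0.6]
opening: 0.0005
grip_force: 0.3
```

servo_tool:
  increments:
    - [[0,-0.1,0,0,0],[0,-0.2,0,0,0],[0,-0.3,0,0,0],[0,-0.4,0,0,0],[0,-0.4,0,0,0]]

```text
t: 6.1
tool_pos: [0.4764, 0.0542, 0.0573]
tool_rot: [-0.256, 3.131, -0.0]
contact_force: [-0.4, 0.8, -1.6]
opening: -0.0001
grip_force: 0.4
```

servo_tool:
  increments:
    - [[0,-0.1,0,0,0],[0,-0.2,0,0,0],[0,-0.3,0,0,0],[0,-0.4,0,0,0]]

```text
t: 6.5
tool_pos: [0.4803, 0.0549, 0.0573]
tool_rot: [0.256, -3.131, -0.0]
contact_force: [-2.6, 0.2, 1.1]
opening: 0.0
grip_force: 0.8
```

servo_tool:
  increments:
    - [[0,-0.1,0,0,0],[0,-0.2,0,0,0],[0,-0.3,0,0,0],[0,-0.4,0,0,0]]

```text
t: 6.9
tool_pos: [0.483, 0.0554, 0.0572]
tool_rot: [0.256, -3.127, 0.0]
contact_force: [-9.4, -1.4, 6.8]
opening: 0.0
grip_force: 4.9
```

servo_tool:
  increments:
    - [[0,-0.1,0,0,0],[0,-0.1,0,0,0]]

```text
t: 7.1
tool_pos: [0.4831, 0.0555, 0.0572]
tool_rot: [0.256, -3.124, 0.001]
contact_force: [-12.0, -2.3, 9.3]
opening: 0.0001
grip_force: 5.9
```

servo_tool:
  increments:
    - [[0,1,0,0,0],[0,2.5,0,0,0],[0,4,0,0,0],[0,4,0,-4,0],[0,4,0,-8,0]]

```text
t: 7.6
tool_pos: [0.4442, 0.0492, 0.1368]
tool_rot: [0.255, -3.129, -0.001]
contact_force: [1.4, -0.9, 0.6]
opening: -0.0003
grip_force: 0.0
```

```bash
python3 - <<'E'
from h import *
o,R,p,y=pose();print(p,y,o['q'][[0,5]],o['contact_force'])
h0=np.array([.5655,-.0313]);r=h0-A;print(np.hypot(*r)); th0=np.arctan2(r@Y,-r@X);print('th0',th0)
psi=YAW+np.pi/2-th0
yaw=psi+np.pi+.3
n=-np.array([np.cos(yaw),np.sin(yaw)]);hh=A+.055*(-np.cos(th0)*X+np.sin(th0)*Y)
print(yaw,hh,n,hh-n*.041,hh-n*.021); print(go([*(hh-n*.041),.16],yaw),go([*(hh-n*.041),.123],yaw))
d=cam('top');cv2.imwrite('pics/t1.png',cv2.resize(d['img'][180:315,300:470],None,fx=4.4,fy=4.4,interpolation=cv2.INTER_CUBIC)[...,::-1])
E
```

```text
[0.44421189 0.04921795 0.13680135] -2.978744942347171 [-0.05653935 -1.79022475] [ 1.36853613 -0.91191345  0.60917405]
0.05767789871345868
th0 1.243801890799687
3.9385870895850026 [ 0.56677678 -0.03365393] [0.69885962 0.71525886] [ 0.53812354 -0.06297954] [ 0.55210073 -0.04867436]
(array([ -7.44, -12.59,  -2.34]), np.float64(-36.3)) (array([ -7.45, -12.59,   1.36]), np.float64(-36.3))
```

View pics/t1.png

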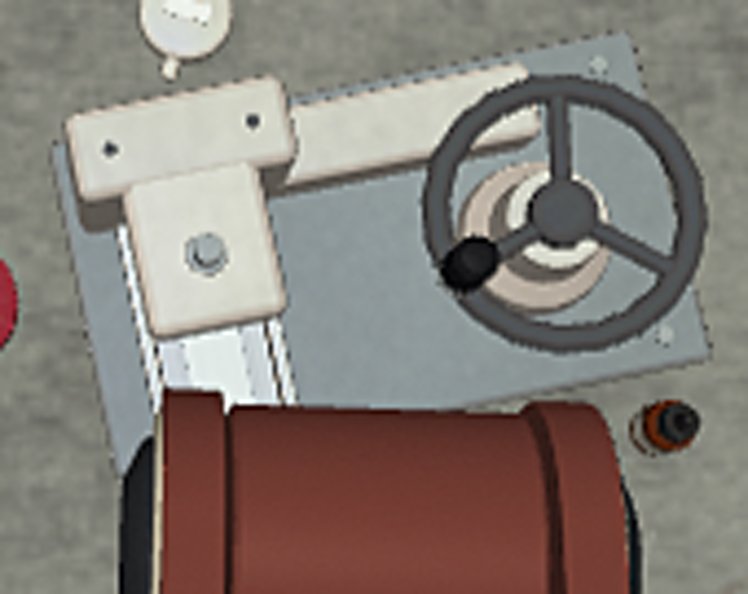

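The tray is in, and the wheel has not moved: its handle is still at (470,263) in the crop. Next I move to the point behind the handle.

servo_tool:
  increments:
    - [[0,-1.5,-2.5,-2.4,-7.3],[0,-3,-5,-2.4,-14.6],[0,-4.5,-7.5,-2.4,-21.8],[0,-6,-10,-2.4,-29],[0,-7.4,-12.6,-2.4,-36.3]]

```text
t: 8.15
tool_pos: [0.5404, -0.0642, 0.1616]
tool_rot: [-1.225, 2.89, -0.002]
contact_force: [0.5, -0.3, 0.2]
opening: -0.0003
grip_force: 0.0
```

servo_tool:
  increments:
    - [[0,0,0,1.5,0],[0,0,0,3,0],[0,0,0,3.7,0],[0,0,0,3.7,0]]

```text
t: 8.55
tool_pos: [0.5372, -0.062, 0.1217]
tool_rot: [1.218, -2.892, -0.004]
contact_force: [-0.6, 1.1, -0.3]
opening: 0.0001
grip_force: 0.0
```

```bash
cat >> h.py <<'E'
def plan(n,step,th_now,m0=.3,m1=1.0,th0=1.243,gap=.021,r=.055):
    """rows: pusher poses for the next n handle angles, as tool-frame increments"""
    rows=[]
    for i in range(1,n+1):
        th=th_now+np.radians(step)*i; f=(th-th0)/(2*np.pi)
        yaw=YAW+np.pi/2-th+np.pi+m0+(m1-m0)*f
        nn=-np.array([np.cos(yaw),np.sin(yaw)]); h=A+r*(-np.cos(th)*X+np.sin(th)*Y)
        d,t=go([*(h-nn*gap),.123],yaw); rows.append([0,round(d[0],1),round(d[1],1),round(d[2],1),t])
    return rows,th
def plans(k,n,step,th):
    """k consecutive calls, each in the tool axes at its start (nominal)"""
    global pose
    old=pose
    for j in range(k):
        rows,th2=plan(n,step,th); print(round(th2,3),rows)
        R0=pose()[1]; p0=pose()[2]; last=rows[-1]
        p1=p0+R0@np.array(last[1:4])/100; R1=R0@cv2.Rodrigues(np.array([0,0,np.radians(last[4])]))[0]
        pose=lambda p1=p1,R1=R1:(None,R1,p1,np.arctan2(R1[1,0],R1[0,0])); th=th2
    pose=old
E
python3 - <<'E'
from h import *
o,R,p,y=pose();print(p,y,o['q'][[0,5]],o['contact_force'])
plans(3,5,6,1.243-np.radians(24))
E
```

```text
[ 0.53719977 -0.06197519  0.1217374 ] -2.344598364449299 [-0.25257438 -2.62040643] [-0.55212142  1.0504374  -0.30085923]
1.348 [[0, np.float64(-0.4), np.float64(-0.5), np.float64(-0.1), np.float64(-16.0)], [0, np.float64(-0.9), np.float64(-0.3), np.float64(-0.1), np.float64(-10.7)], [0, np.float64(-1.4), np.float64(-0.2), np.float64(-0.1), np.float64(-5.4)], [0, np.float64(-2.0), np.float64(-0.1), np.float64(-0.1), np.float64(-0.0)], [0, np.float64(-2.5), np.float64(-0.1), np.float64(-0.1), np.float64(5.3)]]
1.871 [[0, np.float64(-0.6), np.float64(-0.0), np.float64(-0.0), np.float64(5.3)], [0, np.float64(-1.1), np.float64(-0.1), np.float64(-0.0), np.float64(10.6)], [0, np.float64(-1.7), np.float64(-0.2), np.float64(-0.0), np.float64(16.0)], [0, np.float64(-2.2), np.float64(-0.4), np.float64(-0.0), np.float64(21.3)], [0, np.float64(-2.7), np.float64(-0.6), np.float64(-0.0), np.float64(26.6)]]
2.395 [[0, np.float64(-0.5), np.float64(-0.1), np.float64(-0.0), np.float64(5.4)], [0, np.float64(-1.0), np.float64(-0.2), np.float64(-0.0), np.float64(10.7)], [0, np.float64(-1.6), np.float64(-0.3), np.float64(-0.0), np.float64(16.0)], [0, np.float64(-2.0), np.float64(-0.5), np.float64(-0.0), np.float64(21.4)], [0, np.float64(-2.5), np.float64(-0.8), np.float64(-0.0), np.float64(26.7)]]
```

servo_tool:
  increments:
    - [[0,-0.6,0,-0.1,0],[0,-1.1,0,-0.1,0],[0,-1.5,0,-0.1,0],[0,-1.8,-0.1,-0.1,0],[0,-2.1,-0.1,-0.1,1]]

```text
t: 9.05
tool_pos: [0.5549, -0.0487, 0.1257]
tool_rot: [1.192, -2.906, 0.001]
contact_force: [-1.2, -1.2, 2.2]
opening: 0.0001
grip_force: 1.1
```

servo_tool:
  increments:
    - [[0,-0.4,0,0,4.3],[0,-1,-0.1,0,9.6],[0,-1.5,-0.2,0,15],[0,-2,-0.3,0,20],[0,-2.5,-0.5,0,25]]

```text
t: 9.55
tool_pos: [0.5758, -0.0349, 0.1255]
tool_rot: [0.529, -3.095, 0.001]
contact_force: [-1.4, -1.5, 1.5]
opening: 0.0002
grip_force: 1.2
```

```bash
python3 - <<'E'
from h import *
o,R,p,y=pose();print(p,y,o['q'][[0,5]],o['contact_force'],y+2*np.pi)
# implied handle angle: contact at +21mm along -x axis of tool on circle
c=p[:2]-.021*R[:2,0]-A;print('th',np.arctan2(c@Y,-c@X),np.hypot(*c))
d=cam('top');w=(d['img'].max(2)<25);w[:190]=0;w[265:]=0;w[:,:390]=0;w[:,470:]=0
k,l,s,cc=cv2.connectedComponentsWithStats(w.astype(np.uint8))
print([(s[i],cc[i]) for i in range(1,k) if s[i,4]>15])
d=cam('scene');cv2.imwrite('pics/s2.png',cv2.resize(d['img'][230:430,240:480],None,fx=3,fy=3)[...,::-1])
E
```

```text
[ 0.57576177 -0.03487556  0.12551494] -2.80303473727009 [-0.18908836 -2.09815722] [-1.3884803  -1.47741286  1.45193352] 3.480150569909496
th 1.7882601388868222 0.054160102375220995
[(array([391, 190,   6,  23,  41], dtype=int32), array([392.51219512, 201.02439024])), (array([416, 239,  18,   6,  50], dtype=int32), array([422.72, 242.02]))]
```

View pics/s2.png

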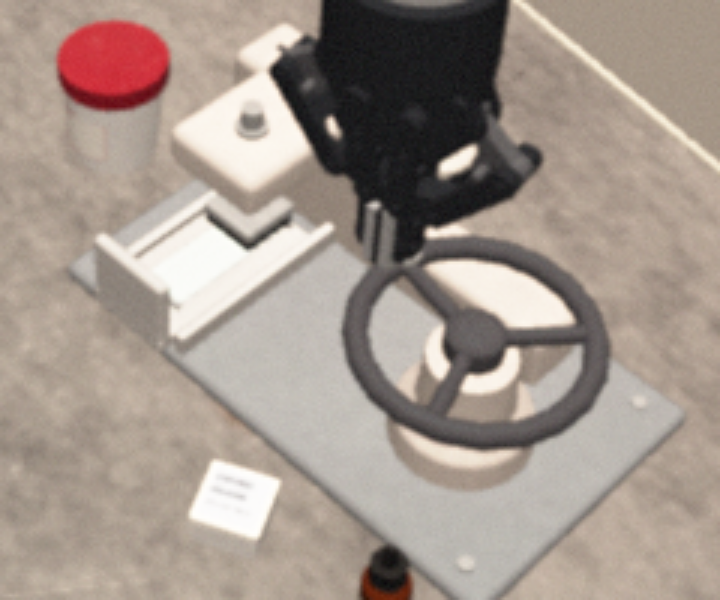

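The finger pair sits behind the grip, the spoke has turned, and the tray plate stands at the front edge of the base. The push is working, so I continue.

```bash
sed -i 's/rows.append(.*$/rows.append([0]+[float(v) for v in np.round(d,1)]+[float(t)])/' h.py; python3 - <<'E'
from h import *
plans(3,5,6,1.788)
E
```

```text
2.312 [[0, -0.5, 0.1, 0.2, 7.0], [0, -1.0, -0.0, 0.2, 12.3], [0, -1.5, -0.2, 0.2, 17.7], [0, -2.0, -0.4, 0.2, 23.0], [0, -2.5, -0.7, 0.2, 28.3]]
2.835 [[0, -0.5, -0.0, 0.0, 5.4], [0, -1.0, -0.2, 0.0, 10.7], [0, -1.5, -0.3, 0.0, 16.0], [0, -2.0, -0.6, 0.0, 21.4], [0, -2.4, -0.8, 0.0, 26.7]]
3.359 [[0, -0.5, -0.1, 0.0, 5.3], [0, -1.0, -0.3, 0.0, 10.7], [0, -1.5, -0.5, 0.0, 16.0], [0, -1.9, -0.7, 0.0, 21.3], [0, -2.4, -1.0, 0.0, 26.6]]
```

servo_tool:
  increments:
    - [[0,-0.5,0.1,0.2,7],[0,-1,0,0.2,12.3],[0,-1.5,-0.2,0.2,17.7],[0,-2,-0.4,0.2,23],[0,-2.5,-0.7,0.2,28.3]]

```text
t: 10.15
tool_pos: [0.6012, -0.0326, 0.123]
tool_rot: [-0.24, -3.13, -0.001]
contact_force: [-2.6, 1.4, 1.2]
opening: 0.0001
grip_force: 1.2
```

servo_tool:
  increments:
    - [[0,-0.5,0,0,5.4],[0,-1,-0.2,0,10.7],[0,-1.5,-0.3,0,16],[0,-2,-0.6,0,21.4],[0,-2.4,-0.8,0,26.7]]

```text
t: 10.65
tool_pos: [0.6238, -0.0441, 0.123]
tool_rot: [-0.957, -2.99, -0.001]
contact_force: [-2.0, 0.9, 1.7]
opening: -0.0001
grip_force: 1.2
```

servo_tool:
  increments:
    - [[0,-0.5,-0.1,0,5.3],[0,-1,-0.3,0,10.7],[0,-1.5,-0.5,0,16],[0,-1.9,-0.7,0,21.3],[0,-2.4,-1,0,26.6]]

```text
t: 11.15
tool_pos: [0.6376, -0.0658, 0.123]
tool_rot: [-1.619, -2.69, -0.001]
contact_force: [-2.1, 1.8, 0.0]
opening: 0.0001
grip_force: 1.4
```

```bash
cat >> h.py <<'E'
def stat():
    o,R,p,y=pose(); c=p[:2]-.021*R[:2,0]-A; th=np.arctan2(c@Y,-c@X)
    print(p,'yaw',y,'q',o['q'][[0,5]],'F',o['contact_force'],'th',th,'r',np.hypot(*c)); return th
E
python3 - <<'E'
from h import *
th=stat()%(2*np.pi); plans(3,5,6,th)
E
```

```text
[ 0.6376218  -0.06579401  0.12298756] yaw 2.0583288037677727 q [-0.21944485 -0.70743802] F [-2.1488002   1.82168359  0.01135487] th -2.9285175297541173 r 0.05450972802851926
3.878 [[0, -0.5, -0.1, -0.0, 5.1], [0, -1.0, -0.3, -0.0, 10.4], [0, -1.4, -0.5, -0.0, 15.7], [0, -1.8, -0.8, -0.0, 21.1], [0, -2.2, -1.0, -0.0, 26.4]]
4.402 [[0, -0.5, -0.2, -0.0, 5.3], [0, -1.0, -0.4, -0.0, 10.7], [0, -1.4, -0.6, -0.0, 16.0], [0, -1.8, -0.9, -0.0, 21.3], [0, -2.2, -1.2, -0.0, 26.6]]
4.925 [[0, -0.4, -0.2, -0.0, 5.4], [0, -0.8, -0.4, -0.0, 10.7], [0, -1.2, -0.7, -0.0, 16.0], [0, -1.6, -1.0, -0.0, 21.4], [0, -1.9, -1.4, -0.0, 26.7]]
```

servo_tool:
  increments:
    - [[0,-0.5,-0.1,0,5.1],[0,-1,-0.3,0,10.4],[0,-1.4,-0.5,0,15.7],[0,-1.8,-0.8,0,21],[0,-2.2,-1,0,26.4]]

```text
t: 11.65
tool_pos: [0.6392, -0.0899, 0.123]
tool_rot: [-2.19, -2.249, -0.002]
contact_force: [0.3, 2.3, 0.8]
opening: 0.0003
grip_force: 1.4
```

servo_tool:
  increments:
    - [[0,-0.5,-0.2,0,5.3],[0,-1,-0.4,0,10.7],[0,-1.4,-0.6,0,16],[0,-1.8,-0.9,0,21.3],[0,-2.2,-1.2,0,26.6]]

```text
t: 12.15
tool_pos: [0.6282, -0.1122, 0.123]
tool_rot: [-2.649, -1.685, -0.002]
contact_force: [0.3, 3.3, -0.1]
opening: -0.0001
grip_force: 1.6
```

servo_tool:
  increments:
    - [[0,-0.4,-0.2,0,5.4],[0,-0.8,-0.4,0,10.7],[0,-1.2,-0.7,0,16],[0,-1.6,-1,0,21.4],[0,-1.9,-1.4,0,26.7]]

```text
t: 12.65
tool_pos: [0.6077, -0.1238, 0.1231]
tool_rot: [-2.968, -1.028, -0.003]
contact_force: [2.7, 2.1, -2.4]
opening: -0.0003
grip_force: 1.5
```

```bash
python3 - <<'E'
from h import *
th=stat()%(2*np.pi); plans(3,5,6,th)
E
```

```text
[ 0.60774891 -0.12376202  0.12306492] yaw 0.666883261033959 q [-0.32160011  0.58172115] F [ 2.73715497  2.09841102 -2.35871086] th -1.3688102635626078 r 0.054779353955751904
5.438 [[0, -0.4, -0.2, 0.0, 4.7], [0, -0.8, -0.4, 0.0, 10.1], [0, -1.2, -0.7, 0.0, 15.4], [0, -1.6, -1.0, 0.0, 20.7], [0, -1.9, -1.4, 0.0, 26.1]]
5.962 [[0, -0.4, -0.2, 0.0, 5.3], [0, -0.7, -0.5, 0.0, 10.6], [0, -1.1, -0.8, 0.0, 16.0], [0, -1.4, -1.1, 0.0, 21.3], [0, -1.6, -1.5, 0.0, 26.6]]
6.485 [[0, -0.4, -0.2, 0.0, 5.4], [0, -0.8, -0.5, 0.0, 10.7], [0, -1.1, -0.8, 0.0, 16.0], [0, -1.4, -1.2, 0.0, 21.4], [0, -1.6, -1.6, 0.0, 26.7]]
```

servo_tool:
  increments:
    - [[0,-0.4,-0.2,0,4.7],[0,-0.8,-0.4,0,10.1],[0,-1.2,-0.7,0,15.4],[0,-1.6,-1,0,20.7],[0,-1.9,-1.4,0,26]]

```text
t: 13.15
tool_pos: [0.5843, -0.1249, 0.1231]
tool_rot: [-3.123, -0.334, -0.003]
contact_force: [3.1, 0.7, -1.9]
opening: -0.0002
grip_force: 1.5
```

servo_tool:
  increments:
    - [[0,-0.4,-0.2,0,5.3],[0,-0.7,-0.5,0,10.6],[0,-1.1,-0.8,0,16],[0,-1.4,-1.1,0,21.3],[0,-1.6,-1.5,0,26.6]]

```text
t: 13.65
tool_pos: [0.5655, -0.114, 0.1232]
tool_rot: [3.117, -0.394, 0.004]
contact_force: [3.4, -1.6, -3.0]
opening: -0.0001
grip_force: 1.6
```

servo_tool:
  increments:
    - [[0,-0.4,-0.2,0,5.4],[0,-0.8,-0.5,0,10.7],[0,-1.1,-0.8,0,16],[0,-1.4,-1.2,0,21.4],[0,-1.6,-1.6,0,26.7]]

```text
t: 14.15
tool_pos: [0.5539, -0.0948, 0.1232]
tool_rot: [2.941, -1.102, 0.004]
contact_force: [1.9, -2.4, -2.6]
opening: 0.0002
grip_force: 1.6
```

```bash
python3 - <<'E'
from h import *
th=stat()%(2*np.pi); plans(2,5,5,th if th>3 else th+2*np.pi)
d=cam('scene');cv2.imwrite('pics/s3.png',cv2.resize(d['img'][230:430,240:480],None,fx=3,fy=3)[...,::-1])
E
```

```text
[ 0.55392047 -0.09481736  0.12319463] yaw -0.7172403271034001 q [-0.3016922   1.98652691] F [ 1.91481648 -2.3918168  -2.59517228] th 0.1879572168393046 r 0.05491441239409061
6.907 [[0, -0.3, -0.2, 0.0, 3.8], [0, -0.6, -0.5, 0.0, 8.3], [0, -0.8, -0.7, 0.0, 12.7], [0, -1.1, -1.0, 0.0, 17.1], [0, -1.3, -1.3, 0.0, 21.6]]
7.344 [[0, -0.2, -0.3, 0.0, 4.4], [0, -0.5, -0.5, 0.0, 8.9], [0, -0.7, -0.8, 0.0, 13.3], [0, -0.9, -1.1, 0.0, 17.8], [0, -1.1, -1.4, 0.0, 22.2]]
```

View pics/s3.png

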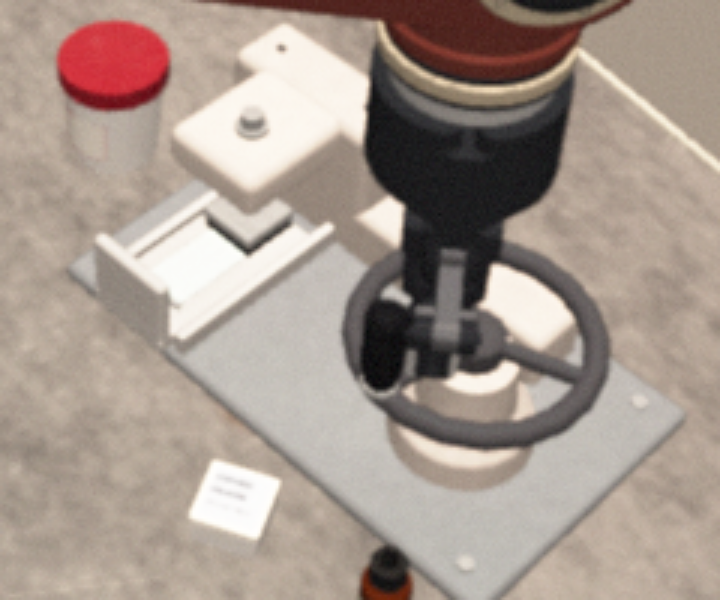

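The handle is front-centre at about (385,345) with the fingers behind it, and the tray and loose items are undisturbed. I push on to about 0.18 rad short of the target.

servo_tool:
  increments:
    - [[0,-0.3,-0.2,0,3.8],[0,-0.6,-0.5,0,8.3],[0,-0.8,-0.7,0,12.7],[0,-1.1,-1,0,17],[0,-1.3,-1.3,0,21.6]]

```text
t: 14.7
tool_pos: [0.5525, -0.0768, 0.1233]
tool_rot: [2.684, -1.631, 0.003]
contact_force: [0.9, -2.7, -1.8]
opening: 0.0001
grip_force: 1.6
```

servo_tool:
  increments:
    - [[0,-0.2,-0.3,0,4.4],[0,-0.5,-0.5,0,8.9],[0,-0.7,-0.8,0,13.3],[0,-0.9,-1.1,0,17.8],[0,-1.1,-1.4,0,22]]

```text
t: 15.2
tool_pos: [0.5597, -0.0608, 0.1234]
tool_rot: [2.323, -2.113, 0.003]
contact_force: [1.5, -4.4, -0.4]
opening: 0.0002
grip_force: 1.9
```

```bash
python3 - <<'E'
from h import *
th=stat()%(2*np.pi)+2*np.pi; plans(1,5,2,th)
d=cam('scene');cv2.imwrite('pics/s4.png',cv2.resize(d['img'][230:430,240:480],None,fx=3,fy=3)[...,::-1])
E
```

```text
[ 0.55970679 -0.06075579  0.12337859] yaw -1.4759432967485975 q [-0.23941974  2.80794113] F [ 1.49036451 -4.40414656 -0.35735214] th 1.0438591947249998 r 0.05496755267023159
7.502 [[0, -0.1, -0.1, 0.0, 1.3], [0, -0.2, -0.2, 0.0, 3.0], [0, -0.3, -0.3, 0.0, 4.8], [0, -0.4, -0.4, 0.0, 6.6], [0, -0.5, -0.5, 0.0, 8.4]]
```

View pics/s4.png

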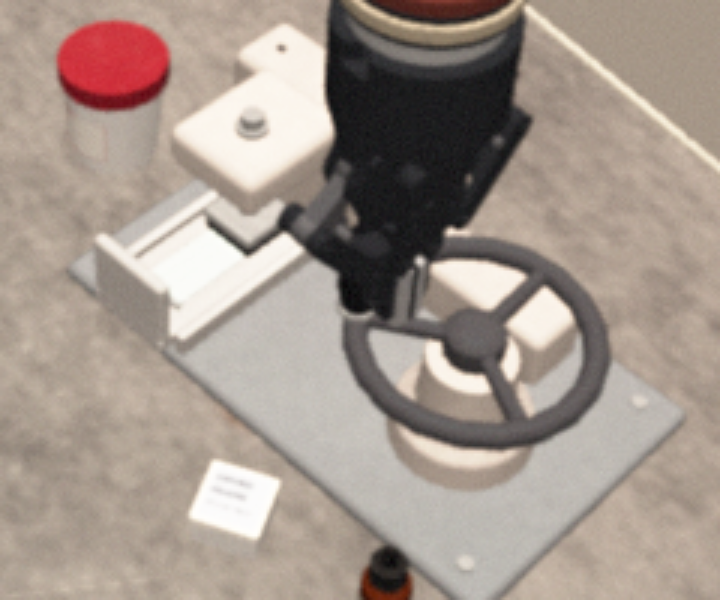

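The handle is just short of its starting place. The spokes now end at (545,265) and (520,420), where at the start they ended at (570,285) and (488,425). I measure the remaining angle from the spokes.

```bash
cat >> h.py <<'E'
def spokes(d):
    # mean dark direction of the two spokes away from the handle; press-frame wheel angle
    g=cv2.GaussianBlur(d['img'],(0,0),.7).max(2).astype(np.float32)
    a=np.radians(np.arange(0,360,.5)); D=np.zeros(len(a))
    for r in np.arange(.024,.045,.002):
        uv=np.array([proj(d,[*(A0+r*(-np.cos(t)*X+np.sin(t)*Y)),.083]) for t in a]).astype(np.float32)
        D+=cv2.remap(g,uv[:,:1],uv[:,1:],cv2.INTER_LINEAR).ravel()<90
    D/=11; out=[]
    for k in(1,2):
        c=(1.2+k*2*np.pi/3); w=np.angle(np.exp(1j*(a-c))); m=(abs(w)<.5)
        out.append(c+(w*D*m).sum()/(D*m).sum()-k*2*np.pi/3)
    return np.round(out,3),D
A0=np.array([.5925,-.0825])
E
python3 - <<'E'
from h import *
S=np.load('scene0.npy',allow_pickle=True).item();T=np.load('top0.npy',allow_pickle=True).item()
a,D=spokes(S);b,E=spokes(cam('scene'));print('start',a,'now',b,'top start',spokes(T)[0])
for P in(D,E):print(''.join(str(int(min(9,10*v))) for v in P[::6]))
E
```

```text
start [1.19  1.187] now [1.028 1.023] top start [1.205 1.209]
000000000000000000000039999431000000000000000000000000000000049990000000000000000000000000000000000009999300000000000000
000000000000000000087322333210110100000000000000000000000000000000000000000000000000000000000000000870000000000000000000
```

```bash
sed -i 's/ravel()<90/ravel()<TH/; s/^A0=/TH=90\nA0=/' h.py; python3 - <<'E'
import h; from h import *
S=np.load('scene0.npy',allow_pickle=True).item();N=cam('scene')
for h.TH in(95,105,115,125):
    a,D=spokes(S);b,E=spokes(N);print(h.TH,'start',a,'now',b)
    print(''.join(str(int(min(9,10*v))) for v in E[::6]))
E
```

```text
95 start [1.188 1.184] now [1.018 1.012]
000000000000000000087623433321112200000000000000000000000005200000000000000000000000000000000000000980000000000000000000
105 start [1.186 1.212] now [0.998 0.981]
000000000000000000199788454423122222100000000000000000000089900000000000000000000000000000000000059990000000000000000000
115 start [1.184 1.203] now [0.99  0.971]
000000000000000000499988855453334433200000000000000000000099900000000000000000000000000000000000389992000000000000000000
125 start [1.185 1.179] now [0.988 0.976]
000000000000000000699999977665554443200000000000000000000399900000000000000000000000000000000000599995000000000000000000
```

servo_tool:
  increments:
    - [[0,-0.1,-0.1,0,1.5],[0,-0.2,-0.2,0,3],[0,-0.3,-0.3,0,5],[0,-0.4,-0.4,0,6.6],[0,-0.5,-0.5,0,8.4]]

```text
t: 15.85
tool_pos: [0.564, -0.0546, 0.1233]
tool_rot: [2.162, -2.279, 0.0]
contact_force: [-0.3, -3.1, 0.3]
opening: -0.0
grip_force: 1.6
```

```bash
python3 - <<'E'
import h; from h import *
th=stat()%(2*np.pi)+2*np.pi; plans(1,4,1,th)
S=np.load('scene0.npy',allow_pickle=True).item();N=cam('scene')
for h.TH in(105,115,125):
    a,D=spokes(S);b,E=spokes(N);print(h.TH,'start',a,'now',b)
E
```

```text
[ 0.56404669 -0.05460408  0.1233159 ] yaw -1.6236908528137992 q [-0.22759952  2.967044  ] F [-0.26137365 -3.07930636  0.34948665] th 1.218460610604895 r 0.05580822077245326
7.571 [[0, 0.0, -0.1, 0.0, 0.8], [0, -0.0, -0.2, 0.0, 1.7], [0, -0.1, -0.2, 0.0, 2.6], [0, -0.1, -0.2, 0.0, 3.5]]
105 start [1.186 1.212] now [1.16  1.155]
115 start [1.184 1.203] now [1.152 1.146]
125 start [1.185 1.179] now [1.149 1.142]
```

servo_tool:
  increments:
    - [[0,-0.05,0,0,0],[0,-0.1,0,0,0],[0,-0.1,0,0,0]]

```text
t: 16.2
tool_pos: [0.5641, -0.0534, 0.1233]
tool_rot: [2.164, -2.278, 0.0]
contact_force: [0.4, -2.1, 0.7]
opening: 0.0001
grip_force: 1.5
```

```bash
python3 - <<'E'
import h; from h import *
stat()
S=np.load('scene0.npy',allow_pickle=True).item();N=cam('scene')
for h.TH in(105,115,125):
    a,D=spokes(S);b,E=spokes(N);print(h.TH,'start',a,'now',b)
E
```

```text
[ 0.56412178 -0.05344759  0.12331854] yaw -1.6220183842608433 q [-0.2257218   2.96713774] F [ 0.35083011 -2.11418738  0.66912448] th 1.2292464099264304 r 0.05679543002561496
105 start [1.186 1.212] now [1.192 1.187]
115 start [1.184 1.203] now [1.186 1.18 ]
125 start [1.185 1.179] now [1.183 1.2  ]
```

The wheel is back at its start angle to within measurement. I back off, lift and move clear.

servo_tool:
  increments:
    - [[0,0.8,0,0,0],[0,2,0,0,0],[0,3,0,0,0],[0,3,0,-4,0],[0,3,0,-8,0]]

```text
t: 16.75
tool_pos: [0.5613, -0.0841, 0.2023]
tool_rot: [2.161, -2.278, -0.006]
contact_force: [2.3, -0.5, 0.4]
opening: -0.0002
grip_force: 0.0
```

servo_tool:
  increments:
    - [[0,4,0,-3,0],[0,8,0,-3,0],[0,12,0,-3,0],[0,16,0,-3,0],[0,20,0,-3,0]]

```text
t: 17.25
tool_pos: [0.5517, -0.2854, 0.2335]
tool_rot: [-2.162, 2.278, -0.0]
contact_force: [0.8, -0.6, -0.2]
opening: -0.0
grip_force: 0.0
```

```bash
python3 - <<'E'
import h; from h import *
o,R,p,y=pose();print(p,o['contact_force'],o['t'])
S=np.load('scene0.npy',allow_pickle=True).item();T=np.load('top0.npy',allow_pickle=True).item();N=cam('scene');M=cam('top')
for h.TH in(90,105,115,125):
    print(h.TH,spokes(S)[0],spokes(N)[0],'top',spokes(T)[0],spokes(M)[0])
def blk(d,b):
    w=(d['img'].max(2)<25).astype(np.uint8);x0,y0,x1,y1=b;w[:y0]=0;w[y1:]=0;w[:,:x0]=0;w[:,x1:]=0
    k,l,s,c=cv2.connectedComponentsWithStats(w);return [(c[i].round(1),s[i,4]) for i in range(1,k) if s[i,4]>15]
for a,b,c in((S,N,(340,280,440,390)),(T,M,(390,190,470,265))):print(blk(a,c),blk(b,c))
a=cv2.resize(M['img'][180:315,300:470],None,fx=4.4,fy=4.4,interpolation=cv2.INTER_CUBIC);cv2.imwrite('pics/t5.png',a[...,::-1])
E
```

```text
[ 0.55168483 -0.28538316  0.23347808] [ 0.81793652 -0.61954863 -0.23312109] 17.25
90 [1.19  1.187] [nan nan] top [1.205 1.209] [1.196 1.197]
105 [1.186 1.212] [1.215 1.24 ] top [1.194 1.205] [1.186 1.194]
115 [1.184 1.203] [1.197 1.199] top [1.178 1.205] [1.172 1.192]
125 [1.185 1.179] [1.188 1.183] top [1.168 1.204] [1.163 1.191]
[(array([362.2, 313.4]), np.int32(285))] [(array([361.8, 316.2]), np.int32(183))]
[(array([405.6, 240.2]), np.int32(77))] [(array([405.8, 240.1]), np.int32(80))]h.py:48: RuntimeWarning: invalid value encountered in scalar divide
  out.append(c+(w*D*m).sum()/(D*m).sum()-k*2*np.pi/3)
```

View pics/t5.png

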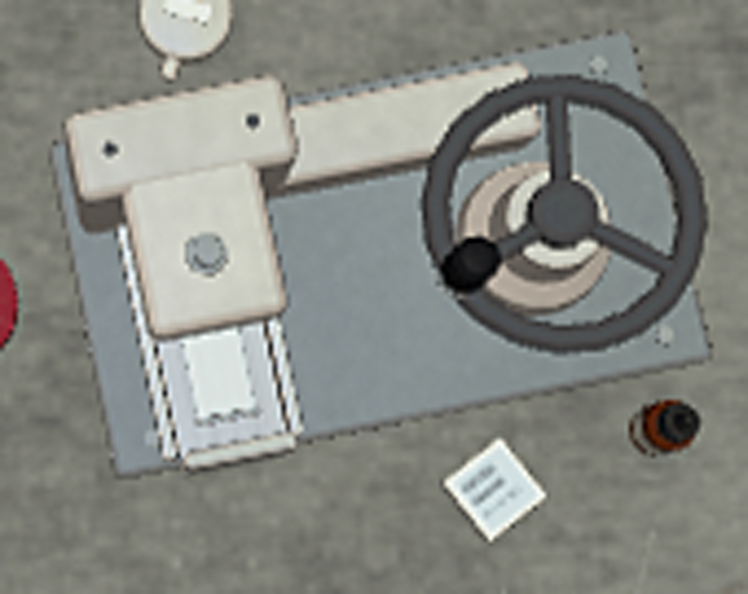

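The handle is back at (470,263), to within about 0.01 rad. The tray plate is home against the guides at (240,452), and the loose items are where they were.

```bash
python3 -c "
from station import ctrl
print(ctrl.finish_job())"
```

```text
the job is handed in; nothing more can be done
None
```

The job is handed in: the tray was pushed home first, then the wheel was turned one full clockwise turn, with the handle back to within about 0.01 rad of its start, and the cup, cover-glass box, dropper and counter look unmoved in the camera pictures.

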